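# Hang the soil dipper back between its neighbours

## Robot

A 6-joint arm with a two-finger parallel gripper is mounted at the origin on the work surface. World frame = base frame: x ahead of the robot, y to its left, z up, the work surface at z = 0. Lengths are in m, angles in rad, forces in N, time in s.
With the tool pointing down it reaches from about 0.375 to 0.9 m from the base axis. Payload 3.1 kg.
Tool frame: the origin (TCP) lies midway between the tips of the shut fingers; the grasp point (between the pads) lies grip_point_offset behind it (grip_point_offset is the distance from the TCP to the grasp point, in m); y points along the fingers, z is the direction in which the jaws open and shut, and the axes are right-handed (so a half turn about y gives the same grasp; the last joint's range is limited). The gripper opens to 87 mm and grips with 3 to 60 N. Pads are 19 mm wide; open, the fingers measure 117 mm over their backs; the gripper's body (75 mm by 190 mm) begins 51 mm behind the grasp point.
Start: joints at [1.038, 0.527, 1.433, -0, 1.181, -0.178], TCP at [0.216, 0.586, 0.223] pointing down, gripper open.
Joint ranges: [-3.08, 3.08], [-0.75, 2.2], [0.22, 2.44], [-1.43, 4.57], [0, 2.65], [-2.85, 2.85]. Speed limits (rad/s): [2.79, 2.79, 3.14, 3.14, 3.14, 3.14].

## Interface

Orientations are given as a unit quaternion [x, y, z, w].
In Python, from rig import * gives the robot as it stands.
- The arm moves only by the tool jog_arm, never from a script. Its argument "increments" is a list that holds one entry, the list of rows, each a list of 7 numbers: the turn, a rotation vector about the world's x, y, z in degrees, then the shift along the world's x, y, z in m, then the closure, from -1 (fully open) to 1 (shut), so that 0 is half open. In form: [[[rx, ry, rz, x, y, z, jaw], ...]]. A call has 1 to 8 rows; each row is the pose to reach, as a shift and turn from the pose measured when the call began; what a row does not reach only later rows make up. A row lasts 1/10 s, in which the tool goes at most 50 mm and 8.59 degrees, less where a joint would pass 70% of its speed; a pose out of reach is approached as far as the arm can. A call with a gripper value outside its range is refused whole. The fingers move at their own pace and stop on an object; "squeeze" is the grip in N (left out, the last holds). Time passes only in rows, so rows that repeat a pose let the fingers close. It gives the time, the measured TCP pose, the force and the opening at its end, in the units of the state.
- get_obs(): the state, without advancing time (a new reading comes with each control period).
- camera(name): name is "scene" or "top"; returns the picture (420x560x3 uint8, red, green, blue); there is no depth.
- camera_info(name): a dict with "K" (3x3 intrinsics, pixels), "k1" (the pictures are not rectified: a ray, as slopes to the right and down, at radius r is drawn at 1 + k1 r^2 times it, then the intrinsics apply), "R" (3x3) and "t" (3): a world point X has camera coordinates R X + t. Camera axes: x right, y down, z forward; pixel columns grow to the right and rows downward; lengths in m; the calibration is good to about 2 mm. A picture is of the moment at which its call begins. camera_info takes no time and is no camera call.
- hand_in(): hands the job in, once; it reports no verdict.
The state is a dict: "time": time; "q": joint angles; "joint_velocities": joint speeds; "joint_torque": joint torques, N m; "position": TCP position; "tool_rot": TCP orientation; "ft_force": force on the tool from outside, world axes, zero at the start; "moment": the same for the moment, N m; "grip_width": finger opening in m.
Only numpy, scipy, OpenCV 4.12 (cv2) and the standard library are available. Lean on these libraries where they do the work, as an engineer would, in place of code of your own. Each camera call takes 0.05 s, during which the arm holds its last target.

## Task

Put the steel soil dipper that stands on the shelf away: hang it upright by its hook on the rail, in the gap between the large and the small dipper, with its grip on the robot's side of the rail like theirs. Lower it gently and feel the rail take its weight while you still hold it, then let go; how far its hook is pulled out varies, so do not drop it or bear down on the rail. Leave the hanging neighbours hooked where they are and the other things on the shelf where they stand.

Things in the scene. Friction and masses are not known exactly. Their poses are not given: they have to be found in the camera images.
- dipper: the dipper to hang, standing on the shelf: round steel cup 72 mm across, 58 mm high; on its -x side a steel strip 14 mm wide, 4 mm thick slopes inward from the rim to 110 mm height, then rises into an upright wooden grip, out of whose top comes the flat stem of the hook. 0.17 to 0.29 kg. Its -x side faces the robot within 0.5 rad. Origin: centre of the cup's underside; z up; handle on the -x side, hook opening down towards +x.
- dipper_grip (a point): centre of the dipper's wooden grip, (-15, 0, 152) mm in the dipper's frame: 16 mm wide in y, 12 mm in x, 120 to 183 mm high. The hook's stem slides in it with 22 N of friction and was left pulled out by 0 to 30 mm, which is not reported: the underside of the hook's bridge is 205 to 235 mm above the cup's underside; push under 15 N and it stays
- rack: fixed steel rail stand: level round rail, 10 mm in diameter, along its y from -300 to +300 mm, axis 270 mm above the shelf, on two 16 mm posts at y = -290 and +290 mm with flat feet. Nothing stands above or in front of the rail but what hangs on it. Origin on the shelf under the rail's middle; x points across the rail, away from the robot
- rail (a point): middle of the rail's axis, axes as the rack's. The dipper's hook: strip and tip leg 14 mm wide, 4 mm thick; mouth 15 mm wide in x, from -10.5 to +4.5 mm in the dipper's frame; tip leg on the +x side, 22 mm long below the bridge. The grip's +x face is at -9 mm, so a grip pushed against the rail has the mouth over the rail. Hung plumb, the grip's centre is 12 mm to the robot's side of the rail's axis
- dipper_large: neighbour hanging freely on the rail by the same kind of hook, left or right of the gap: cup 84 mm across, 58 mm high. It swings, slides and falls off when pushed. Hung, its origin is 3 mm beyond the rail's axis and its cup's rim about 103 mm above the shelf. Origin: centre of the cup's underside; z up; handle on the -x side, hook opening down towards +x.
- dipper_small: neighbour like the large one on the other side of the gap: cup 60 mm across, 58 mm high, at the same height. Between the large and the small cup the dipper's cup has 7 to 10 mm to spare on each side. Origin: centre of the cup's underside; z up; handle on the -x side, hook opening down towards +x.
- soil_rake: three-tined soil rake, 194 mm long and 44 mm wide, hanging on the rail to the left (+y) of the dippers; leave alone. Origin: lower end of its shank
- porcelain_pot: shallow white porcelain pot, 200 x 140 x 50 mm, right of the robot; leave alone. Origin: centre of its underside, as for all that follow
- pebble_jar: glass jar of pebbles with a screw cap, 88 mm across, 118 mm high, on the left before a heavy red toolbox (365 x 200 x 183 mm) at the shelf's left end; leave alone
- pliers: stainless concave pliers lying flat, 175 mm long, 15 mm high; leave alone
- tamping_block: wooden tamping block with a knob, 100 x 60 mm, 102 mm high; leave alone
- cup: plain steel cup without a handle, 72 mm across, 70 mm high; leave alone
Mind the look-alikes: they are no part of the job. What is shaped like the dipper but orange is not meant.

How it is judged:
By the outcome, as a careful person would: the job done as asked, in the order asked, and still so for the second after the job is handed in, with the robot touching nothing.
It also fails if it takes over 48 s, if anything falls off the work surface, if the arm or the gripper's body presses on something with over 40 N, if the wrist force passes 120 N, or if a joint passes its speed limit or range.

## Working session

There is one attempt and no reset: what is moved stays moved. The work goes in short steps, Python scripts to look and compute and a tool call to move; the robot and the scene stay as the last step left them, time stands still between calls to the robot, and variables do not carry over. Pictures are saved under pics/ and viewed, and the job is handed in when it is done.

Besides the shell and the picture viewer there is one more tool, called as name(argument=value, ...) on one line, values as JSON. jog_arm: Moves the arm, as the interface text tells. Its arguments: {"type":"object","properties":{"increments":{"type":"array","items":{"type":"array","items":{"type":"array","items":{"type":"number"}}}},"squeeze":{"type":"number"}},"required":["increments"]}

```bash
ls; mkdir -p pics; python3 - <<'E'
from rig import *
import cv2
o=get_obs(); print(o)
for n in ("scene","top"):
    im=camera(n); cv2.imwrite(f"pics/{n}0.png",im[:,:,::-1]); print(n,camera_info(n))
E
```

```text
pics
{'time': 0.0, 'q': array([ 1.03850795e+00,  5.28442017e-01,  1.43391025e+00,  2.33921101e-06,
        1.18138728e+00, -1.78516587e-01]), 'joint_velocities': array([ 0.00015452,  0.00121447, -0.00179909,  0.00024284, -0.00108781,
       -0.00175736]), 'joint_torque': array([-3.42121184e-04, -4.40042710e+01, -1.76586270e+01,  6.32057455e-02,
        5.82701562e-02, -1.84221763e-04]), 'position': array([0.21612691, 0.58565951, 0.22158394]), 'tool_rot': array([ 0.69678428, -0.12469106,  0.12416139, -0.6953616 ]), 'ft_force': array([ 0.3284887 , -0.06362961,  0.17034322]), 'moment': array([0.02841356, 0.0155851 , 0.01058229]), 'grip_width': 0.0875556455313086}
scene {'K': array([[467.021746  ,   0.        , 277.91425738],
       [  0.        , 467.021746  , 203.97733738],
       [  0.        ,   0.        ,   1.        ]]), 'k1': -0.058855284220108696, 'R': array([[-0.71706171,  0.69700506, -0.00253931],
       [ 0.58018749,  0.59485577, -0.55635338],
       [-0.38627059, -0.40041298, -0.83094192]]), 't': array([ 0.38877629, -0.21949788,  1.70459471])}
top {'K': array([[476.36287857,   0.        , 280.74352825],
       [  0.        , 476.36287857, 205.45220399],
       [  0.        ,   0.        ,   1.        ]]), 'k1': -0.163776240065239, 'R': array([[ 0.00970058, -0.99977766,  0.01872221],
       [-0.99548867, -0.01142281, -0.09419041],
       [ 0.09438333, -0.01772405, -0.99537814]]), 't': array([-0.00609986,  0.577005  ,  1.50376407])}
```

View pics/scene0.png

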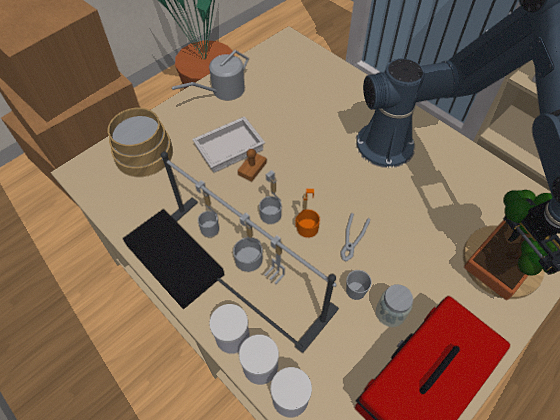

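View pics/top0.png

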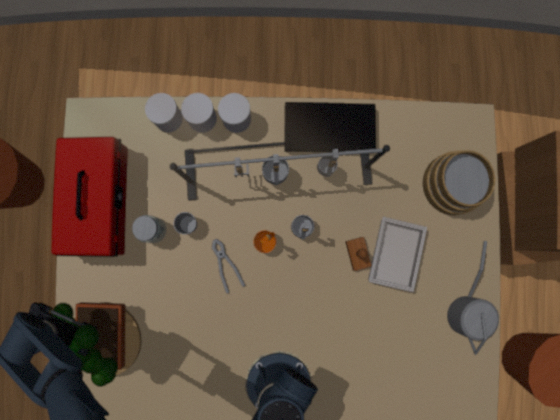

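The scene view shows these candidates:
- Standing steel dipper: scene (270,208), top (303,227). This is the target.
- Orange dipper: scene (308,222), top (265,241). Look-alike.
- Plain steel cup without a handle: scene (357,285).
- Hanging large dipper: scene (248,253).
- Hanging small dipper: scene (208,222).

Next, close crops.

```bash
cat > h.py <<'E'
import numpy as np, cv2
from rig import *
def proj(n,P):
    c=camera_info(n); X=c["R"]@np.asarray(P,float)+c["t"]; s=X[:2]/X[2]; s=s*(1+c["k1"]*(s@s)); return c["K"][:2,:2]@s+c["K"][:2,2]
def ray(n,uv):
    c=camera_info(n); d=np.linalg.solve(c["K"],[uv[0],uv[1],1])[:2]; s=d.copy()
    for _ in range(30): s=d/(1+c["k1"]*(s@s))
    o=-c["R"].T@c["t"]; v=c["R"].T@np.r_[s,1]; return o,v/np.linalg.norm(v)
def atz(n,uv,z):
    o,v=ray(n,uv); return o+v*(z-o[2])/v[2]
def tri(a,b):
    o1,v1=ray("scene",a);o2,v2=ray("top",b)
    A=np.c_[v1,-v2]; t=np.linalg.lstsq(A,o2-o1,rcond=None)[0]
    p,q=o1+t[0]*v1,o2+t[1]*v2; return (p+q)/2,np.linalg.norm(p-q)
def crop(im,x0,y0,w,h,k,f):
    c=cv2.resize(im[y0:y0+h,x0:x0+w,::-1],None,fx=k,fy=k,interpolation=cv2.INTER_CUBIC)
    for x in range(x0-x0%-10,x0+w,10):
        cv2.line(c,((x-x0)*k,0),((x-x0)*k,6 if x%50 else 14),(0,255,255),1)
        if x%20==0: cv2.putText(c,str(x),((x-x0)*k-10,22),0,.35,(0,255,255))
    for y in range(y0-y0%-10,y0+h,10):
        cv2.line(c,(0,(y-y0)*k),(6,(y-y0)*k),(0,255,255),1)
        if y%20==0: cv2.putText(c,str(y),(8,(y-y0)*k+4),0,.35,(0,255,255))
    cv2.imwrite(f,c)
E
python3 - <<'E'
from h import *
s=cv2.imread("pics/scene0.png")[:,:,::-1];t=cv2.imread("pics/top0.png")[:,:,::-1]
crop(s,240,160,100,75,8,"pics/s1.png")
crop(s,155,145,190,142,4,"pics/s2.png")
crop(t,240,190,100,75,8,"pics/t1.png")
crop(t,165,135,230,70,3,"pics/t2.png")
E
```

```text
(no output)
```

View pics/s1.png

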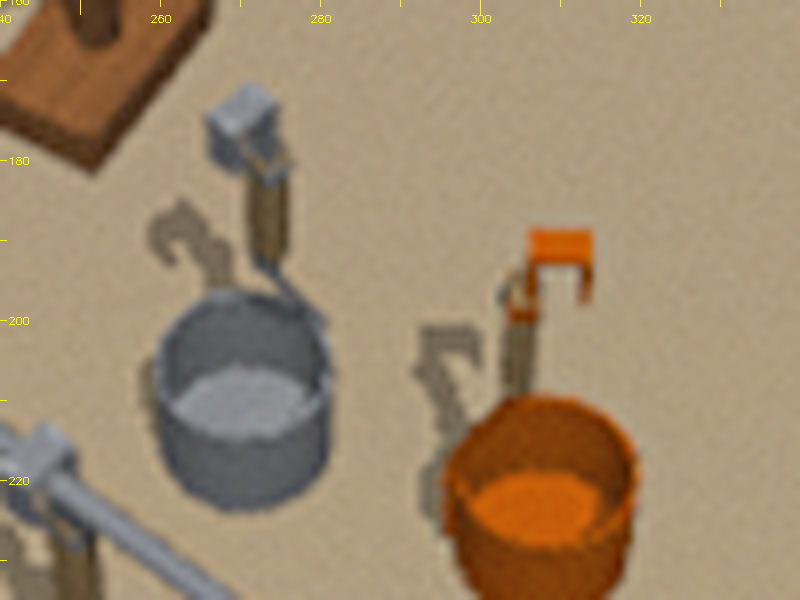

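View pics/s2.png

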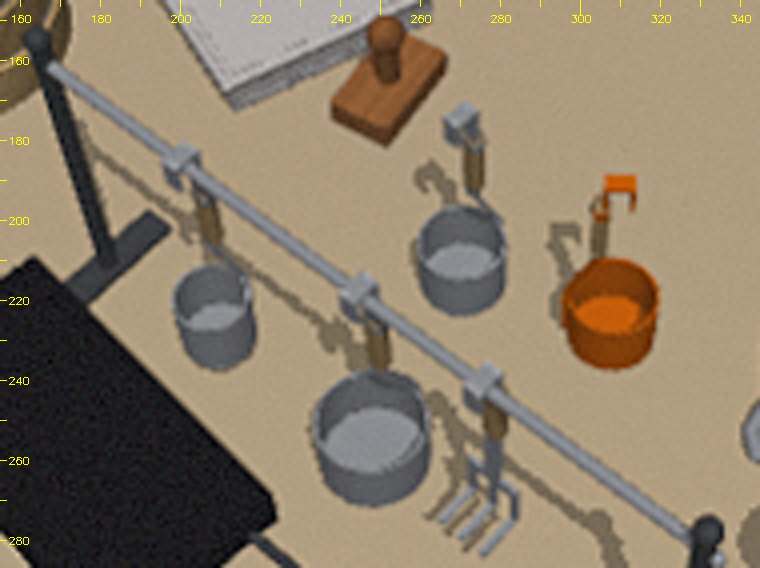

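View pics/t1.png

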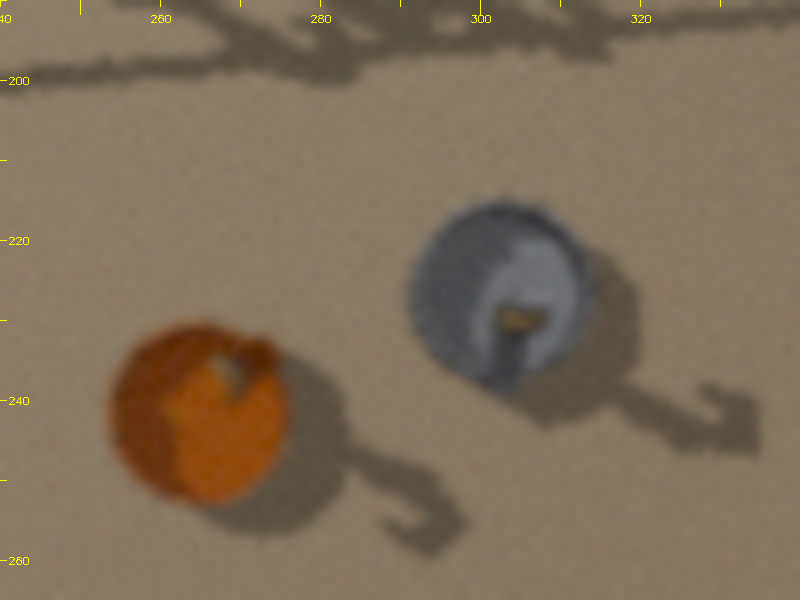

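View pics/t2.png

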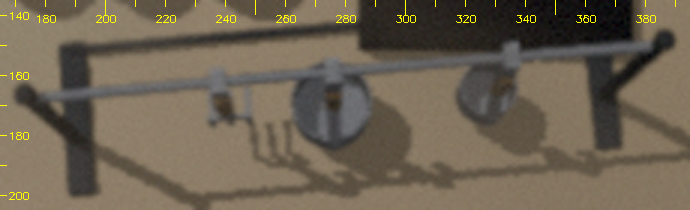

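```bash
python3 - <<'E'
from h import *
from scipy.optimize import least_squares
# dipper rim circle
top=[(291,227),(313.3,226),(303,215.5),(295,234.5)]
rt=[atz("top",p,.058)[:2] for p in top]; print(np.round(rt,4))
def fitc(P): 
    r=least_squares(lambda c:np.linalg.norm(np.array(P)-c,axis=1)-.036,np.mean(P,0)); return r.x,r.fun
print("rim top",fitc(rt))
sc=[(259.5,207),(281.3,206),(268.5,196.5)]
print("rim scene",fitc([atz("scene",p,.058)[:2] for p in sc]))
print("attach top",atz("top",(301.5,237.5),.058),"scene",atz("scene",(280.3,200),.058))
print("grip", tri((273.3,187.5),(304.8,230)), tri((273.3,181.5),(304.8,230)))
# rail
for nm,a,b in [("left knob",(331,278),(172,166.5)),("right knob",(164,156),(386,149)),]:
    print(nm,tri(a,b))
for a,b in [((167,161),(381,150.5)),((330,279),(180,167)),]: print("railz top",atz("top",b,.27),"scene",atz("scene",a,.27))
for nm,a,b,r in [("L",(247,220),(276,157),0),("S",(202,185.5),(334,151),0),("rake",(276,241),(238,161),0)]:
    print(nm,"bridge top z.279",atz("top",b,.279),"scene",atz("scene",a,.279))
E
```

```text
[[ 0.5066 -0.0323]
 [ 0.5104 -0.1024]
 [ 0.5432 -0.0698]
 [ 0.4832 -0.045 ]]
rim top (array([ 0.50851287, -0.06794701]), array([-0.00029643, -0.00145553, -0.00129521, -0.00182952]))
rim scene (array([ 0.51090886, -0.06642535]), array([-0.0011473 , -0.0011763 , -0.00023253]))
attach top [ 0.47395159 -0.06550698  0.058     ] scene [ 0.47322272 -0.05975428  0.058     ]
grip (array([ 0.49389662, -0.07001852,  0.13635091]), np.float64(0.0008300608167662172)) (array([ 0.4932366 , -0.06868383,  0.16758997]), np.float64(0.0013165102096077946))
left knob (array([0.65445214, 0.2967478 , 0.29416804]), np.float64(0.0031275500263284544))
right knob (array([ 0.71136456, -0.28244633,  0.28697066]), np.float64(0.0011752768782987944))
railz top [ 0.71010321 -0.27193149  0.27      ] scene [ 0.71060147 -0.27597354  0.27      ]
railz top [0.65651427 0.28097653 0.27      ] scene [0.64922337 0.28967775 0.27      ]
L bridge top z.279 [0.68507766 0.0186449  0.279     ] scene [0.68324102 0.03253291 0.279     ]
S bridge top z.279 [ 0.70415088 -0.13946757  0.279     ] scene [ 0.6968634  -0.13348926  0.279     ]
rake bridge top z.279 [0.672841   0.12151475 0.279     ] scene [0.6727975 0.1285605 0.279    ]
```

```bash
cat >> h.py <<'E'
def T(x,y,yaw,z=0):
    c,s=np.cos(yaw),np.sin(yaw)
    return lambda P: np.asarray(P,float)@np.array([[c,s,0],[-s,c,0],[0,0,1]])+[x,y,z]
def circ(r,z,n=40,x=0): a=np.linspace(0,2*np.pi,n); return np.c_[x+r*np.cos(a),r*np.sin(a),0*a+z]
def box(x0,x1,y0,y1,z0,z1):
    L=[]
    for z in (z0,z1): L.append([(x0,y0,z),(x1,y0,z),(x1,y1,z),(x0,y1,z),(x0,y0,z)])
    for x in (x0,x1):
        for y in (y0,y1): L.append([(x,y,z0),(x,y,z1)])
    return L
def dip(r,hb):
    L=[circ(r,.058),circ(r,0)]
    L+=box(-.021,-.009,-.008,.008,.120,.183)
    L+=[[(-.0145,-.007,.183),(-.0145,-.007,hb),(-.0145,-.007,hb+.004),(.0085,-.007,hb+.004),(.0085,-.007,hb-.022),(.0045,-.007,hb-.022),(.0045,-.007,hb),(-.0105,-.007,hb),(-.0105,-.007,.183)]]
    L+=[np.array(L[-1])*[1,-1,1], [(-.0145,-.007,hb+.004),(-.0145,.007,hb+.004)],[(.0085,-.007,hb+.004),(.0085,.007,hb+.004)],[(.0085,-.007,hb-.022),(.0085,.007,hb-.022)]]
    for y in(-.007,.007): L+=[[(-r,y,.058),(-.015,y,.11),(-.015,y,.12)]]
    return L
def overlay(img,n,items,x0,y0,w,h,k,f):
    crop(img,x0,y0,w,h,k,f); c=cv2.imread(f)
    for t,L,col in items:
        for l in L:
            p=np.array([(proj(n,q)-[x0-.0,y0-.0]+.5)*k for q in t(l)])
            cv2.polylines(c,[np.round(p*16).astype(np.int32)],False,col,1,cv2.LINE_AA,4)
    cv2.imwrite(f,c)
E
python3 - <<'E'
from h import *
s=cv2.imread("pics/scene0.png")[:,:,::-1];t=cv2.imread("pics/top0.png")[:,:,::-1]
it=[(T(.5098,-.067,0),dip(.036,.215),(0,255,0))]
overlay(s,"scene",it,245,165,50,62,12,"pics/o1.png")
overlay(t,"top",it,280,205,50,50,12,"pics/o2.png")
a=.097; R=lambda y:np.array([.683-.097*y,y,0])
rack=T(.6835,0.004,.097)
rail=[[(x,-.3,z),(x,.3,z)] for x,z in((-.005,.27),(.005,.27),(0,.275),(0,.265))]
def nb(y,r): return (T(*(np.array([.6835,.004])+y*np.array([-.0968,.9953])+.003*np.array([.9953,.0968])),.097,.045),dip(r,.23),(0,255,255))
it=[(rack,rail,(0,255,0)),nb(.022,.042),nb(-.139,.030)]
overlay(s,"scene",it,155,145,190,142,4,"pics/o3.png")
overlay(t,"top",it,165,130,230,75,3,"pics/o4.png")
a=cv2.imread("pics/o1.png");b=cv2.imread("pics/o2.png");b=cv2.copyMakeBorder(b,0,a.shape[0]-b.shape[0],0,0,0);c=np.hstack([a,b]);cv2.imwrite("pics/o12.png",cv2.resize(c,(800,int(800*c.shape[0]/c.shape[1]))))
E
```

```text
(no output)
```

View pics/o12.png

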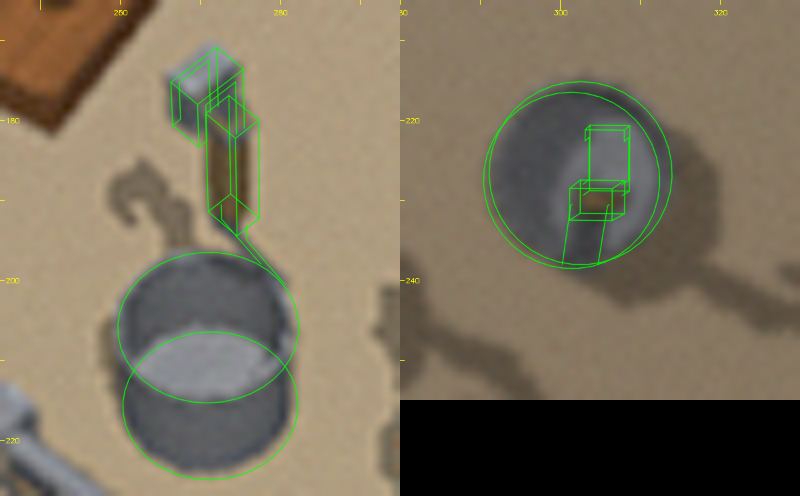

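View pics/o3.png

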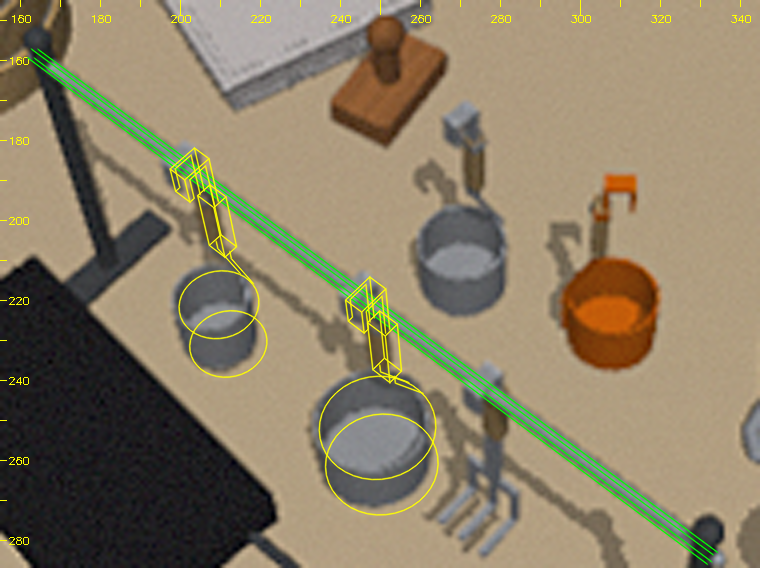

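View pics/o4.png

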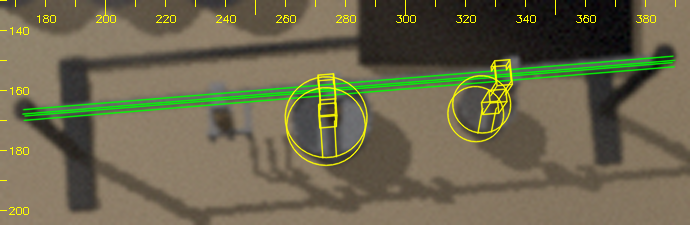

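```bash
python3 - <<'E'
from h import *
import rig
from scipy.spatial.transform import Rotation as Ro
print([k for k in dir(rig) if not k.startswith('_')])
print(getattr(rig,'grip_point_offset',None))
o=get_obs(); R=Ro.from_quat(o["tool_rot"]); print(R.as_matrix().round(3))
s=cv2.imread("pics/scene0.png")[:,:,::-1];t=cv2.imread("pics/top0.png")[:,:,::-1]
crop(s,460,150,100,150,4,"pics/g1.png")
E
```

```text
['Unreachable', 'camera', 'camera_info', 'get_obs', 'grip_point_offset', 'hand_in']
0.0187
[[ 0.938 -0.001  0.346]
 [-0.346 -0.002  0.938]
 [-0.    -1.    -0.002]]
```

View pics/g1.png

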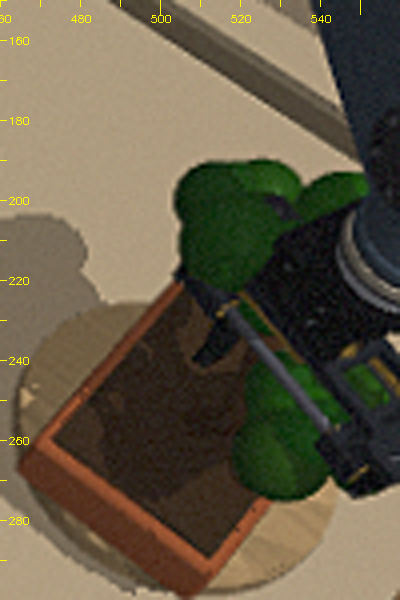

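```bash
python3 - <<'E'
from h import *
print("orange rim c", atz("top",(264.8,241.5),.058), atz("scene",(307.7,215),.058))
print("orange hook", tri((309.5,190.5),(269,235)), atz("scene",(309.5,190.5),.23), atz("top",(268,235),.2))
print("pliers", atz("top",(231,265),.01),"block",atz("top",(359,255),.06), tri((251.5,154),(363,255)))
E
```

```text
orange rim c [0.46028127 0.04934045 0.058     ] [0.45148757 0.04104981 0.058     ]
orange hook (array([0.47012904, 0.04265689, 0.21223592]), np.float64(0.018269510675237837)) [0.47440296 0.05797462 0.23      ] [0.47614139 0.03838567 0.2       ]
pliers [0.38423362 0.15803546 0.01      ] block [ 0.42031391 -0.2469586   0.06      ] (array([ 0.41970031, -0.2559947 ,  0.07450991]), np.float64(0.0023779513488366324))
```

jog_arm(increments=[[[0,0,0,0,0,0.05,-0.3],[0,-5,0,0.02,-0.02,0.1,-0.3],[0,-10,4,0.05,-0.06,0.13,-0.3],[0,-15,8,0.08,-0.1,0.15,-0.3],[0,-20,12,0.11,-0.14,0.15,-0.3],[0,-25,16,0.14,-0.18,0.15,-0.3],[0,-28,20,0.17,-0.22,0.15,-0.3],[0,-30,20,0.19,-0.26,0.15,-0.3]]])

```text
time: 0.9
position: [0.4004, 0.3342, 0.3714]
tool_rot: [-0.652, -0.182, -0.178, 0.714]
ft_force: [0.9, 0.6, 0.3]
grip_width: 0.057
```

```bash
cat >> h.py <<'E'
from scipy.spatial.transform import Rotation as Ro
def tgt(tilt,yaw):
    d=np.array([np.cos(tilt)*np.cos(yaw),np.cos(tilt)*np.sin(yaw),-np.sin(tilt)]); z=np.array([-np.sin(yaw),np.cos(yaw),0])
    return Ro.from_matrix(np.c_[np.cross(d,z),d,z]),d
def plan(G,tilt,yaw,back=0):
    o=get_obs(); R,d=tgt(np.radians(tilt),np.radians(yaw)); tcp=np.array(G)+grip_point_offset*d-back*d
    rv=(R*Ro.from_quat(o["tool_rot"]).inv()).as_rotvec(degrees=True)
    print("turn",rv.round(2),"shift",(tcp-o["position"]).round(4),"q",o["q"].round(3)); return rv,tcp-o["position"]
E
python3 - <<'E'
from h import *
plan([.495,-.068,.20],30,0,.13)
E
```

```text
turn [ -4.29 -30.51  -2.84] shift [-0.0018 -0.4022 -0.1157] q [ 0.604  0.069  1.802 -0.29   0.811 -0.821]
```

jog_arm(increments=[[[-0.5,-4,-0.5,0.01,-0.05,0,-0.3],[-1,-8,-1,0.01,-0.1,0,-0.3],[-2,-12,-1,0.01,-0.15,0,-0.3],[-2.5,-16,-1.5,0.01,-0.2,0,-0.3],[-3,-20,-2,0.01,-0.25,-0.01,-0.3],[-3.5,-24,-2.5,0.01,-0.3,-0.02,-0.3],[-4,-28,-3,0,-0.35,-0.04,-0.3],[-4.3,-30.5,-3,0,-0.4,-0.06,-0.3]]])

```text
time: 1.7
position: [0.4073, 0.1368, 0.362]
tool_rot: [-0.606, -0.311, -0.281, 0.676]
ft_force: [-0.3, 1.0, -0.4]
grip_width: 0.0567
```

```bash
python3 - <<'E'
from h import *
plan([.495,-.068,.20],30,0,.11)
E
```

```text
turn [ -3.77 -10.43  -4.94] shift [ 0.0087 -0.2048 -0.1164] q [-0.042 -0.193  2.279  0.631  0.238 -2.212]
```

```bash
python3 - <<'E'
from h import *
from scipy.optimize import least_squares
o=get_obs()
D=[([1.0385,.52844,1.43391,0,1.18139,-.17852],[.21613,.58566,.22158],[0.69678428,-0.12469106,0.12416139,-0.6953616]),
([.604,.069,1.802,-.29,.811,-.821],[.4004,.3342,.3714],[-0.652,-0.182,-0.178,0.714]),
(o["q"],o["position"],o["tool_rot"])]
import itertools
def R3(q,s):
    ax="zyyzyz"; 
    return [Ro.from_euler(a,sg*x) for a,sg,x in zip(ax,s,q)]
# orientation check
for s4,s6 in itertools.product((1,-1),repeat=2):
    E=[]
    for q,p,t in D:
        r=R3(q,(1,1,1,s4,1,s6)); M=r[0]
        for k in r[1:]: M=M*k
        E.append(M.inv()*Ro.from_quat(t))
    print(s4,s6,[np.degrees((E[0].inv()*e).magnitude()).round(2) for e in E])
E
```

```text
1 1 [np.float64(0.0), np.float64(0.1), np.float64(0.0)]
1 -1 [np.float64(0.0), np.float64(73.65), np.float64(127.01)]
-1 1 [np.float64(0.0), np.float64(33.3), np.float64(72.35)]
-1 -1 [np.float64(0.0), np.float64(99.09), np.float64(162.37)]
```

jog_arm(increments=[[[0,6,0,0.05,-0.03,0,-0.3],[0,10,0,0.06,-0.08,-0.01,-0.3],[0,10,0,0.06,-0.13,-0.03,-0.3],[0,10,0,0.05,-0.16,-0.05,-0.3]]])

```text
time: 2.1
position: [0.4625, -0.0072, 0.3224]
tool_rot: [-0.629, -0.251, -0.227, 0.7]
ft_force: [-0.1, 0.1, -0.9]
grip_width: 0.0565
```

```bash
cat > kin.py <<'E'
from h import *
D=[([1.0385,.52844,1.43391,0,1.18139,-.17852],[.21613,.58566,.22158]),
([.604,.069,1.802,-.29,.811,-.821],[.4004,.3342,.3714]),([-.042,-.193,2.279,.631,.238,-2.212],[.4073,.1368,.362])]
S="zyyzyz"
def rows(q):
    M=[Ro.identity()]
    for a,x in zip(S,q): M.append(M[-1]*Ro.from_euler(a,x))
    m=[k.as_matrix() for k in M]
    # h, a1,b1, o2,L2, o3,L3, L6, o5
    return np.c_[m[0][:,2],m[1][:,0],m[1][:,1],m[2][:,0],m[2][:,2],m[3][:,0],m[3][:,2],m[6][:,2],m[5][:,0]]
E
python3 - <<'E'
from kin import *
o=get_obs(); D.append((o["q"],o["position"])); print(o["q"].round(4).tolist(),o["position"].round(4).tolist())
A=np.vstack([rows(q) for q,p in D]); b=np.concatenate([p for q,p in D])
for lam in (1e-4,1e-3):
    x=np.linalg.lstsq(np.vstack([A,lam*np.eye(9)]),np.r_[b,np.zeros(9)],rcond=None)[0]; print(x.round(4),np.abs(A@x-b).max())
print(np.linalg.svd(A)[1])
plan([.495,-.068,.20],30,0,.11)
E
```

```text
[-0.5669, -0.0381, 2.1707, 0.8281, 0.6232, -2.7693] [0.4625, -0.0072, 0.3224]
[ 0.2753 -0.0029  0.111   0.0017  0.5876  0.1142  0.3945  0.3042  0.0009] 0.00013806330099919162
[ 0.2753 -0.0029  0.111   0.0017  0.5876  0.1142  0.3945  0.3042  0.0009] 0.00013835995158195669
[3.94962553 3.85078835 2.05704655 0.87546385 0.5811799  0.42823698
 0.17741386 0.11105752 0.09509641]
turn [ -4.06 -20.43  -4.62] shift [-0.0466 -0.0608 -0.0767] q [-0.567 -0.038  2.171  0.828  0.623 -2.769]
```

```bash
cat >> kin.py <<'E'
X=np.array([ 0.2753,-0.0029,0.111,0.0017,0.5876,0.1142,0.3945,0.3042,0.0009])
lo=np.array([-3.08,-.75,.22,-1.43,0,-2.85]);hi=np.array([3.08,2.2,2.44,4.57,2.65,2.85])
def R6(q): 
    M=Ro.identity()
    for a,x in zip(S,q): M=M*Ro.from_euler(a,x)
    return M
E0=R6([1.0385,.52844,1.43391,0,1.18139,-.17852]).inv()*Ro.from_quat([0.69678428,-0.12469106,0.12416139,-0.6953616])
def fk(q): return rows(q)@X, R6(q)*E0
def ik(p,R,n=60,seed=0):
    from scipy.optimize import least_squares
    rng=np.random.default_rng(seed); sols=[]
    def f(q):
        a,b=fk(q); return np.r_[(a-p)*3,(b*R.inv()).as_rotvec()]
    for _ in range(n):
        r=least_squares(f,rng.uniform(lo,hi),bounds=(lo,hi))
        if r.cost<1e-8 and not any(np.abs(r.x-s).max()<.02 for s in sols): sols.append(r.x)
    return sols
def ikq(p,R,q0):
    from scipy.optimize import least_squares
    def f(q):
        a,b=fk(q); return np.r_[(a-p)*3,(b*R.inv()).as_rotvec()]
    r=least_squares(f,q0,bounds=(lo,hi)); return r.x,r.cost
E
python3 - <<'E'
from kin import *
for tilt in (0,20,30,40,50):
  for nm,G,yaw in (("grab",[.495,-.068,.152],0),("up",[.495,-.068,.26],0),("hang",[.685,-.055,.21],5.5)):
    for flip in (0,1):
        R,d=tgt(np.radians(tilt),np.radians(yaw))
        if flip: R=R*Ro.from_euler("y",np.pi)
        for s in ik(np.array(G)+.0187*d,R,25): print(tilt,nm,flip,s.round(2))
E
```

```text
0 hang 0 [-0.48  0.96  2.11  2.57  1.51  1.61]
0 hang 1 [-0.48  0.96  2.11  2.57  1.51 -1.53]
20 hang 0 [-0.46  0.72  2.08  2.48  0.94  1.79]
20 hang 1 [-0.46  0.72  2.08  2.48  0.94 -1.35]
30 hang 0 [-0.43  0.62  2.01  2.33  0.64  1.99]
30 hang 1 [-0.43  0.62  2.01  2.33  0.64 -1.15]
40 up 0 [-0.64  0.27  2.33  1.98  0.52  2.23]
40 up 1 [-0.64  0.27  2.33  1.98  0.52 -0.91]
40 hang 0 [-0.4   0.55  1.93  1.93  0.4   2.42]
40 hang 1 [-0.4   0.55  1.93  1.93  0.4  -0.72]
50 grab 0 [-0.57  0.53  2.32  2.29  0.48  1.91]
50 grab 1 [-0.57  0.53  2.32  2.29  0.48 -1.23]
50 up 1 [-0.57  0.21  2.2   1.28  0.37 -0.15]
50 hang 1 [-0.37  0.52  1.82  1.08  0.33  0.15]
```

```bash
python3 - <<'E'
from kin import *
q0=np.array([-.57,.4,2.3,2.2,.5,-1.1])
for tilt in (42,45,48,50):
  for yaw in (-8,0,8):
    for dx,z in ((0,.145),(-.008,.15),(-.03,.15),(-.03,.18),(-.05,.2),(-.07,.22),(-.05,.25)):
        R,d=tgt(np.radians(tilt),np.radians(yaw)); R=R*Ro.from_euler("y",np.pi)
        G=np.array([.495+dx*np.cos(np.radians(yaw)),-.068+dx*np.sin(np.radians(yaw)),z])
        q,c=ikq(G+.0187*d,R,q0)
        print(tilt,yaw,dx,z,q.round(2),"%.1e"%c)
E
```

```text
42 -8 0 0.145 [-0.53  0.67  2.43  2.74  0.81 -1.55] 6.4e-16
42 -8 -0.008 0.15 [-0.54  0.65  2.44  2.72  0.78 -1.54] 5.7e-05
42 -8 -0.03 0.15 [-0.54  0.61  2.44  2.7   0.71 -1.52] 1.9e-03
42 -8 -0.03 0.18 [-0.56  0.5   2.44  2.63  0.64 -1.44] 7.9e-04
42 -8 -0.05 0.2 [-0.58  0.39  2.44  2.5   0.53 -1.32] 2.0e-03
42 -8 -0.07 0.22 [-0.61  0.28  2.44  2.3   0.44 -1.13] 3.2e-03
42 -8 -0.05 0.25 [-0.62  0.24  2.44  2.27  0.46 -1.09] 1.6e-05
42 0 0 0.145 [-0.63  0.67  2.42  2.49  0.8  -1.53] 4.5e-24
42 0 -0.008 0.15 [-0.65  0.66  2.44  2.47  0.8  -1.53] 2.2e-06
42 0 -0.03 0.15 [-0.67  0.62  2.44  2.4   0.74 -1.48] 1.3e-03
42 0 -0.03 0.18 [-0.69  0.51  2.44  2.31  0.68 -1.38] 4.5e-04
42 0 -0.05 0.2 [-0.73  0.41  2.44  2.13  0.61 -1.21] 1.4e-03
42 0 -0.07 0.22 [-0.78  0.3   2.44  1.91  0.57 -1.01] 2.3e-03
42 0 -0.05 0.25 [-0.76  0.25  2.43  1.92  0.58 -0.97] 1.5e-15
42 8 0 0.145 [-0.71  0.66  2.39  2.23  0.78 -1.48] 9.4e-18
42 8 -0.008 0.15 [-0.73  0.65  2.41  2.21  0.79 -1.48] 2.9e-19
42 8 -0.03 0.15 [-0.79  0.64  2.44  2.16  0.79 -1.5 ] 2.2e-04
42 8 -0.03 0.18 [-0.8   0.54  2.44  2.07  0.75 
[... 3399 characters left out ...]
3  0.55 -1.35] 8.8e-19
50 0 -0.03 0.18 [-0.63  0.43  2.37  2.13  0.46 -1.12] 1.2e-18
50 0 -0.05 0.2 [-0.68  0.35  2.4   1.97  0.45 -0.99] 3.6e-18
50 0 -0.07 0.22 [-0.74  0.26  2.42  1.77  0.46 -0.82] 2.5e-18
50 0 -0.05 0.25 [-0.68  0.18  2.33  1.43  0.42 -0.41] 3.6e-23
50 8 0 0.145 [-0.64  0.55  2.31  2.04  0.53 -1.18] 1.4e-30
50 8 -0.008 0.15 [-0.66  0.54  2.32  2.02  0.53 -1.17] 3.0e-26
50 8 -0.03 0.15 [-0.71  0.54  2.37  2.03  0.57 -1.25] 1.8e-18
50 8 -0.03 0.18 [-0.71  0.43  2.35  1.82  0.52 -1.01] 1.6e-21
50 8 -0.05 0.2 [-0.77  0.36  2.37  1.67  0.54 -0.89] 9.0e-27
50 8 -0.07 0.22 [-0.84  0.27  2.38  1.5   0.56 -0.76] 3.1e-19
50 8 -0.05 0.25 [-0.77  0.19  2.3   1.28  0.56 -0.44] 1.8e-30
```

```bash
python3 - <<'E'
from kin import *
o=get_obs(); d=Ro.from_quat(o["tool_rot"]).as_matrix()[:,1]; print(d, d*8, d*60)
E
```

```text
[ 0.63322612  0.10657449 -0.76659413] [ 5.06580897  0.85259592 -6.13275302] [ 37.9935673    6.39446943 -45.99564767]
```

jog_arm(increments=[[[5.1,0.9,-6.1,0,0,0,-0.3],[10.1,1.7,-12.3,0,0,0,-0.3],[15.2,2.6,-18.4,0,0,0,-0.3],[20.3,3.4,-24.5,0,0,0,-0.3],[25.3,4.3,-30.7,0,0,0,-0.3],[30.4,5.1,-36.8,0,0,0,-0.3],[35.5,6,-42.9,0,0,0,-0.3],[40.5,6.8,-49.1,0,0,0,-0.3]]])

```text
time: 2.9
position: [0.4622, -0.007, 0.3221]
tool_rot: [-0.412, 0.161, -0.527, 0.726]
ft_force: [0.1, 0.3, -0.5]
grip_width: 0.0568
```

jog_arm(increments=[[[5.1,0.9,-6.1,0,0,0,-0.3],[10.1,1.7,-12.3,0,0,0,-0.3],[15.2,2.6,-18.4,0,0,0,-0.3],[20.3,3.4,-24.5,0,0,0,-0.3],[25.3,4.3,-30.7,0,0,0,-0.3],[30.4,5.1,-36.8,0,0,0,-0.3],[35.5,6,-42.9,0,0,0,-0.3],[40.5,6.8,-49.1,0,0,0,-0.3]]])

```text
time: 3.7
position: [0.4618, -0.0069, 0.3218]
tool_rot: [0.068, -0.523, 0.665, -0.529]
ft_force: [0.6, 0.3, 0.5]
grip_width: 0.057
```

```bash
cat >> kin.py <<'E'
def plan2(G,tilt,yaw,back=0):
    o=get_obs(); R,d=tgt(np.radians(tilt),np.radians(yaw)); R=R*Ro.from_euler("y",np.pi)
    tcp=np.array(G)+(grip_point_offset-back)*d
    rv=(R*Ro.from_quat(o["tool_rot"]).inv()).as_rotvec(degrees=True)
    q,c=ikq(tcp,R,o["q"])
    print("turn",rv.round(2),"shift",(tcp-o["position"]).round(4),"q",o["q"].round(2),"->",q.round(2),"%.1e"%c)
E
python3 - <<'E'
from kin import *
plan2([.495,-.068,.25],48,2,.05)
E
```

```text
turn [ 28.98   0.87 -40.51] shift [ 0.0122 -0.0618 -0.0485] q [-0.57 -0.04  2.17  0.83  0.62 -0.52] -> [-0.68  0.11  2.25  1.21  0.49 -0.17] 9.6e-28
```

jog_arm(increments=[[[4.8,0.1,-6.8,0,-0.01,0,-0.3],[9.7,0.3,-13.5,0,-0.02,0,-0.3],[14.5,0.4,-20.2,0,-0.03,0,-0.3],[19.3,0.6,-27,0,-0.04,0,-0.3],[24.1,0.7,-33.8,0,-0.05,0,-0.3],[29,0.9,-40.5,0,-0.062,0,-0.3],[29,0.9,-40.5,-0.01,-0.062,-0.02,-0.3]]])

```text
time: 4.4
position: [0.4539, -0.0716, 0.3042]
tool_rot: [0.244, 0.662, -0.656, 0.266]
ft_force: [-0.1, -1.3, -0.5]
grip_width: 0.0566
```

```bash
python3 - <<'E'
from kin import *
o=get_obs(); print(o["position"],o["q"].round(2))
s=camera("scene"); t=camera("top")
cv2.imwrite("pics/scene1.png",s[:,:,::-1]);cv2.imwrite("pics/top1.png",t[:,:,::-1])
crop(s,210,90,160,140,5,"pics/s3.png"); crop(t,230,160,160,140,5,"pics/t3.png")
print("tcp px",proj("scene",o["position"]),proj("top",o["position"]))
plan2([.495,-.068,.2],48,2,.06)
E
```

```text
[ 0.45393551 -0.07155164  0.30422809] [-0.74 -0.    2.24  1.03  0.58 -0.  ]
tcp px [282.4301286  143.93622966] [309.59726353 242.61201707]
turn [-0.26 -0.28  0.03] shift [ 0.0175 -0.0012 -0.0689] q [-0.74 -0.    2.25  1.03  0.58 -0.  ] -> [-0.7   0.22  2.33  1.58  0.47 -0.6 ] 2.6e-22
```

View pics/s3.png

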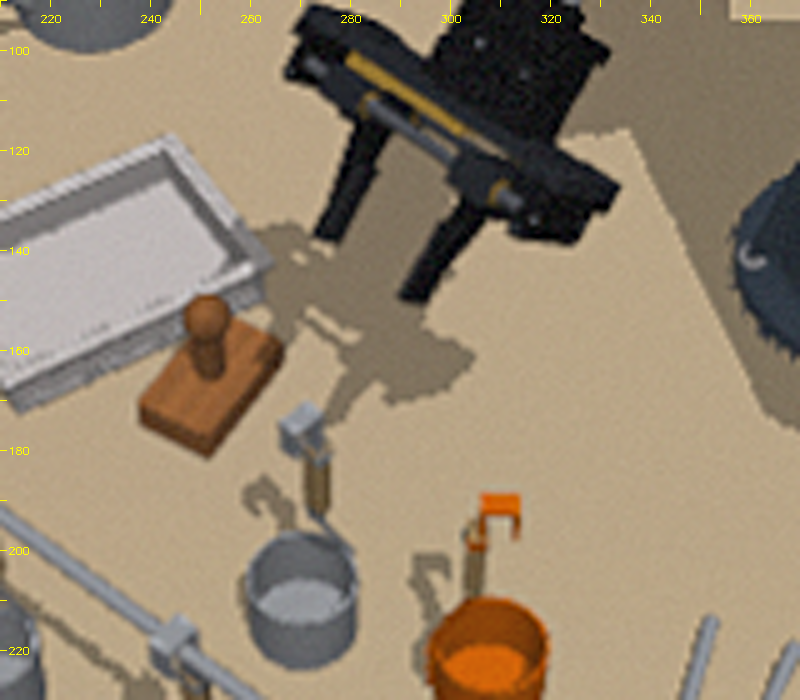

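View pics/t3.png

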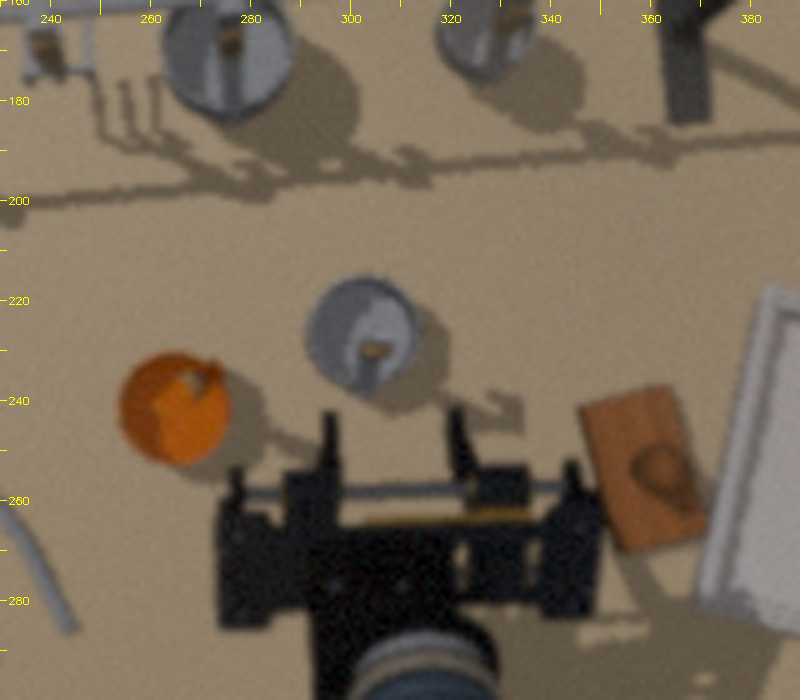

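The crops show the fingertips at top (296,242)/(321,242) and scene (275,138)/(293,150). The grip is ahead at top (304.5,230), centred between the fingers apart from a few px. Approaching.

jog_arm(increments=[[[-0.3,-0.3,0,0.008,0,-0.035,-0.3],[-0.3,-0.3,0,0.015,0,-0.069,-0.3],[-0.3,-0.3,0,0.015,0,-0.069,-0.3]]])

```text
time: 4.8
position: [0.4656, -0.0679, 0.2301]
tool_rot: [0.242, 0.664, -0.656, 0.265]
ft_force: [0.2, -0.3, 0.5]
grip_width: 0.0562
```

```bash
python3 - <<'E'
from kin import *
plan2([.489,-.070,.15],48,2,.0)
s=camera("scene")
crop(s,220,110,100,100,6,"pics/s4.png")
E
```

```text
turn [0.06 0.05 0.03] shift [ 0.0359 -0.0017 -0.094 ] q [-0.7   0.22  2.34  1.6   0.46 -0.62] -> [-0.62  0.56  2.36  2.29  0.57 -1.32] 1.0e-20
```

View pics/s4.png

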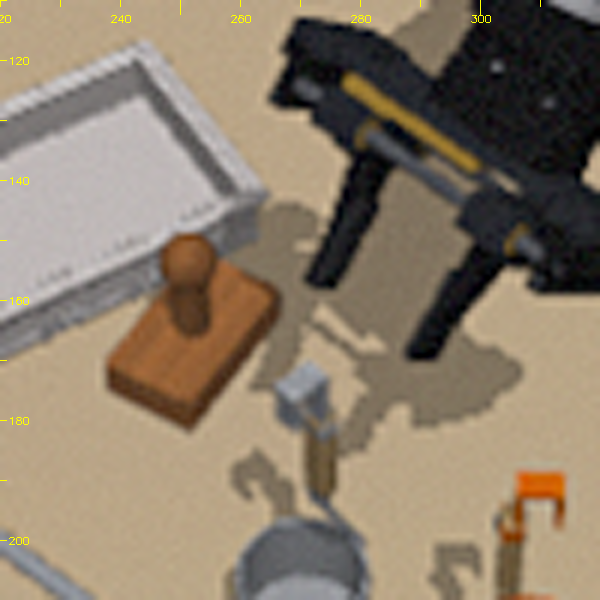

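```bash
python3 - <<'E'
from kin import *
o=get_obs(); print("tcp",proj("scene",o["position"])+.5,"obs ~282,163.3")
for G in ([.489,-.07,.15],[.494,-.07,.152],[.494,-.065,.152]): print(G,proj("scene",G)+.5,proj("top",G)+.5)
E
```

```text
tcp [281.16771069 164.49018892] obs ~282,163.3
[0.489, -0.07, 0.15] [274.78203215 184.44438229] [305.49606604 232.05350861]
[0.494, -0.07, 0.152] [273.5883408  184.98340103] [305.55306803 230.32762064]
[0.494, -0.065, 0.152] [274.73278942 185.93815669] [303.85675988 230.31116906]
```

jog_arm(increments=[[[0,0,0,0.006,-0.001,-0.035,-0.3],[0,0,0,0.015,-0.001,-0.065,-0.3],[0,0,0,0.028,-0.001,-0.085,-0.3],[0,0,0,0.038,-0.001,-0.094,-0.3],[0,0,0,0.038,-0.001,-0.094,-0.3]]])

```text
time: 5.35
position: [0.5044, -0.0685, 0.1322]
tool_rot: [0.241, 0.666, -0.655, 0.263]
ft_force: [-0.5, 0.1, 0.0]
grip_width: 0.0567
```

```bash
python3 - <<'E'
from kin import *
o=get_obs(); print(o["position"],o["ft_force"])
s=camera("scene");t=camera("top")
a=cv2.resize(s[130:230,220:320,::-1],None,fx=4,fy=4,interpolation=2);b=cv2.resize(t[190:290,250:350,::-1],None,fx=4,fy=4,interpolation=2)
cv2.imwrite("pics/c5.png",np.hstack([a,b]))
E
```

```text
[ 0.50438836 -0.06848806  0.13221506] [-0.47389862  0.06850546  0.02018246]
```

View pics/c5.png

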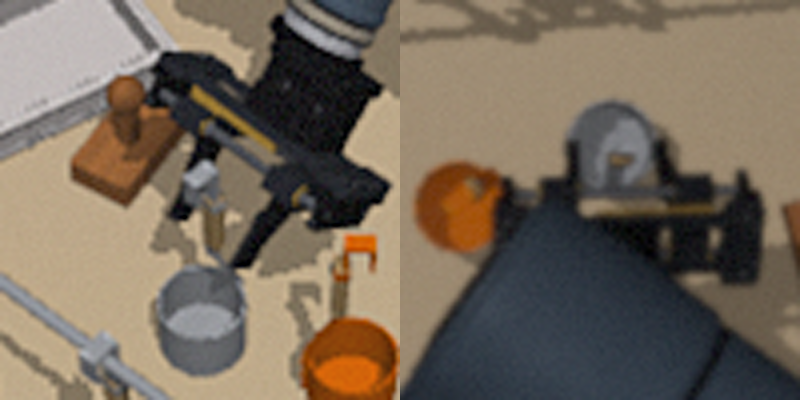

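jog_arm(increments=[[[0,0,0,0,0,0,0.5],[0,0,0,0,0,0,1],[0,0,0,0,0,0,1],[0,0,0,0,0,0,1],[0,0,0,0,0,0,1],[0,0,0,0,0,0,1]]], squeeze=30)

```text
time: 6.05
position: [0.5029, -0.0682, 0.1342]
tool_rot: [0.241, 0.666, -0.655, 0.264]
ft_force: [0.4, -1.2, 0.5]
grip_width: 0.0164
```

```bash
python3 - <<'E'
from kin import *
o=get_obs(); print(o["position"],o["ft_force"],o["moment"],o["grip_width"])
s=camera("scene");t=camera("top")
a=cv2.resize(s[130:230,220:320,::-1],None,fx=4,fy=4,interpolation=2);b=cv2.resize(t[190:290,250:350,::-1],None,fx=4,fy=4,interpolation=2)
cv2.imwrite("pics/c6.png",np.hstack([a,b]))
E
```

```text
[ 0.50293856 -0.06819986  0.13421389] [ 0.37468739 -1.21356021  0.47702525] [-0.1156257   0.51942217 -0.04538166] 0.016353531256897882
```

View pics/c6.png

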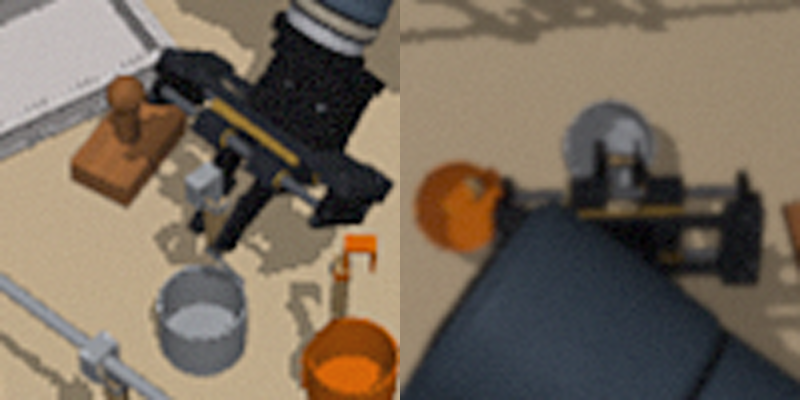

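jog_arm(increments=[[[0,0,0,0,0,0.01,1],[0,0,0,0,0,0.03,1],[0,0,0,0,0,0.06,1],[0,0,0,0,0,0.09,1],[0,0,0,0,0,0.12,1],[0,0,0,0,0,0.13,1],[0,0,0,0,0,0.13,1]]])

```text
time: 6.85
position: [0.5027, -0.0681, 0.2656]
tool_rot: [0.241, 0.665, -0.656, 0.264]
ft_force: [0.1, -0.0, -2.0]
grip_width: 0.0158
```

```bash
python3 - <<'E'
from kin import *
o=get_obs(); print(o["position"],o["ft_force"],o["moment"],o["grip_width"],o["q"].round(2))
s=camera("scene");t=camera("top")
cv2.imwrite("pics/scene2.png",s[:,:,::-1]);cv2.imwrite("pics/top2.png",t[:,:,::-1])
crop(s,180,120,110,110,7,"pics/s5.png"); 
crop(t,255,135,100,75,8,"pics/t5.png")
crop(s,170,160,100,75,8,"pics/s6.png")
E
```

```text
[ 0.50270199 -0.06806011  0.26558594] [ 0.11601924 -0.0084627  -1.96095783] [-0.09503162  0.8177654  -0.01798531] 0.01575380461883815 [-0.62  0.17  2.21  1.25  0.44 -0.16]
```

View pics/s5.png

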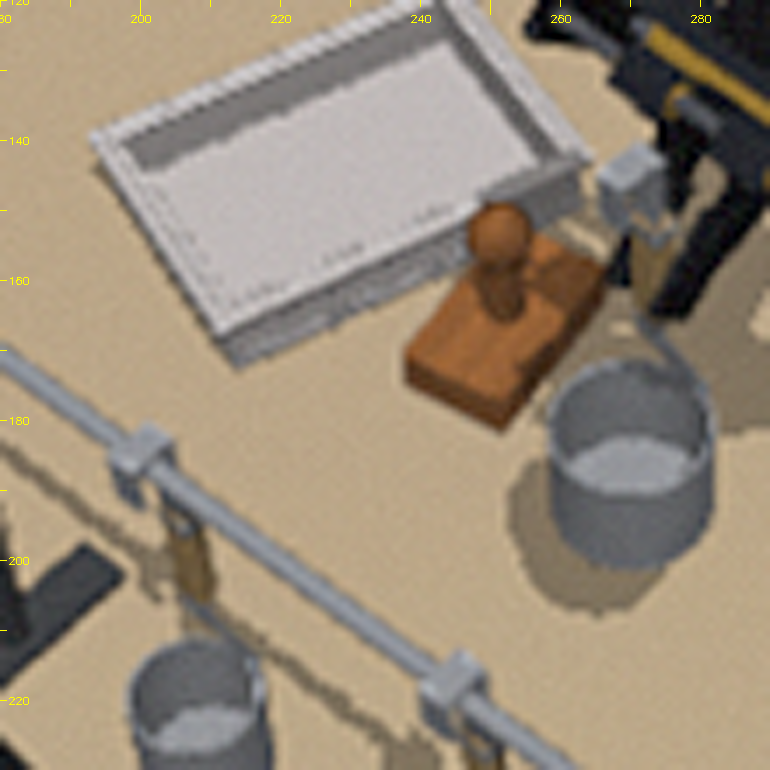

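View pics/t5.png

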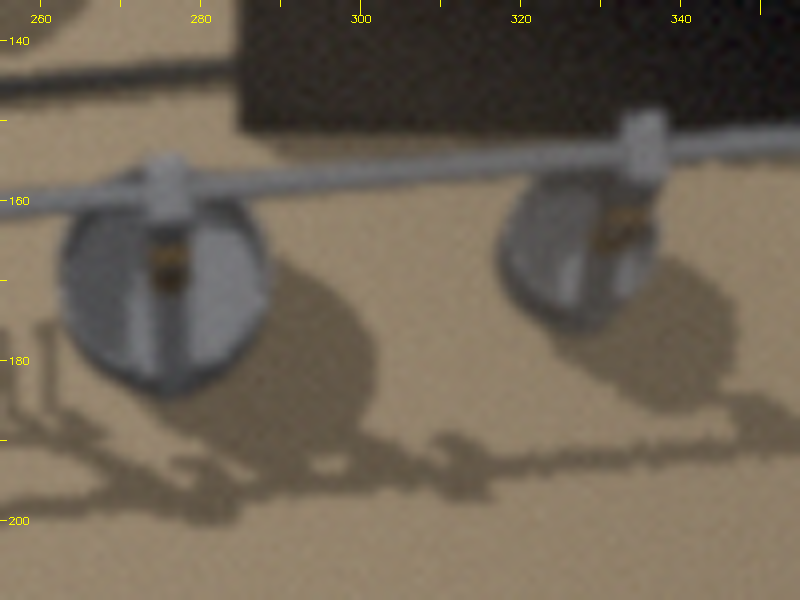

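View pics/s6.png

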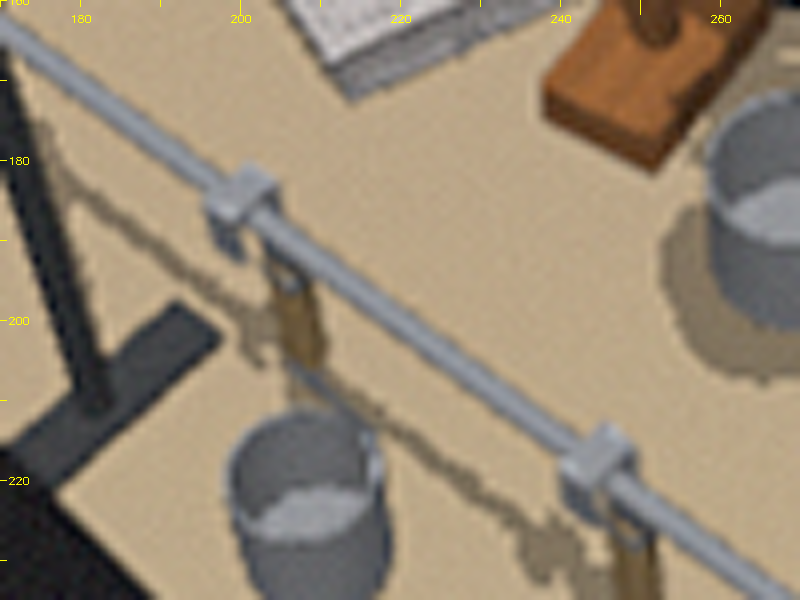

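```bash
python3 - <<'E'
from kin import *
L=[(245.3,216.5),(276.3,158.3)];S_=[(201.5,183.5),(335.7,152.8)]
for nb,bs,bt in (("raw",(0,0),(0,0)),("corr",(1.1,-.5),(-1.5,-1.2))):
    for n,(a,b) in (("L",L),("S",S_)):
        a=np.array(a)-.5-bs;b=np.array(b)-.5-bt
        p,e=tri(a,b); print(nb,n,"sc",atz("scene",a,.279).round(4),"top",atz("top",b,.279).round(4),"tri",p.round(4),round(e,4))
# left/right rim edges of cups, z=.103
for n,c in (("L",[(263.2,170),(288.3,170)]),("S",[(317.3,166),(337.5,166)])):
    print(n,[atz("top",np.array(x)-.5,.103).round(4) for x in c])
E
```

```text
raw L sc [0.6792 0.0196 0.279 ] top [0.6829 0.0192 0.279 ] tri [0.6813 0.0202 0.2824] 0.0027
raw S sc [ 0.6935 -0.1419  0.279 ] top [ 0.7006 -0.1427  0.279 ] tri [ 0.6974 -0.1399  0.2853] 0.0053
corr L sc [0.6822 0.0187 0.279 ] top [0.6796 0.0151 0.279 ] tri [0.6804 0.0154 0.2733] 0.001
corr S sc [ 0.6967 -0.1427  0.279 ] top [ 0.6973 -0.1468  0.279 ] tri [ 0.6967 -0.146   0.2763] 0.0033
L [array([0.6804, 0.058 , 0.103 ]), array([ 0.6813, -0.0193,  0.103 ])]
S [array([ 0.6951, -0.1089,  0.103 ]), array([ 0.6961, -0.1717,  0.103 ])]
```

```bash
python3 - <<'E'
from kin import *
u=np.array([np.cos(np.radians(5.65)),np.sin(np.radians(5.65)),0])
rail=np.array([.6897,-.069,0])
o=get_obs(); R,d=tgt(np.radians(48),np.radians(2))
g=o["position"]-.0187*d; print("grasp pt now",g)
# hook estimate: plate centre at grip +12mm
for hb in (.205,.215,.225,.235):
  for e in (0,.004,.008):
    P=np.array([g[0]+.012+e,g[1],.1314+hb+.004]); print(hb,e,(proj("scene",P)+.5).round(1),end=" ")
  print()
for off,z in ((-.11,.2656),(-.04,.2656),(-.04,.238),(-.012,.238),(-.012,.18)):
    G=rail+off*u; G[2]=z+.0187*np.sin(np.radians(48)); print(off,z); plan2(G,48,5.65)
E
```

```text
grasp pt now [ 0.49021013 -0.06837214  0.2789325 ]
0.205 0 [271.  145.7] 0.205 0.004 [270.  146.5] 0.205 0.008 [268.9 147.3] 
0.215 0 [271.  143.2] 0.215 0.004 [269.9 144. ] 0.215 0.008 [268.8 144.8] 
0.225 0 [270.9 140.7] 0.225 0.004 [269.8 141.5] 0.225 0.008 [268.7 142.3] 
0.235 0 [270.9 138.2] 0.235 0.004 [269.8 139. ] 0.235 0.008 [268.7 139.8] 
-0.11 0.2656
turn [-0.   -0.12  3.57] shift [ 0.09   -0.0107  0.0006] q [-0.62  0.17  2.21  1.25  0.44 -0.17] -> [-0.53  0.29  2.    1.1   0.46  0.02] 1.1e-31
-0.04 0.2656
turn [-0.   -0.12  3.57] shift [ 0.1596 -0.0038  0.0006] q [-0.62  0.17  2.21  1.25  0.44 -0.17] -> [-0.44  0.37  1.85  0.96  0.43  0.24] 5.9e-20
-0.04 0.238
turn [-0.   -0.12  3.57] shift [ 0.1596 -0.0038 -0.027 ] q [-0.62  0.17  2.21  1.25  0.44 -0.17] -> [-0.44  0.42  1.88  1.1   0.39  0.08] 1.0e-18
-0.012 0.238
turn [-0.   -0.12  3.57] shift [ 0.1875 -0.001  -0.027 ] q [-0.62  0.17  2.21  1.25  0.44 -0.17] -> [-0.41  0.45  1.82  1.02  0.39  0.19] 3.1e-27
-0.012 0.18
turn [-0.   -0.12  3.57] shift [ 0.1875 -0.001  -0.085 ] q [-0.62  0.17  2.21  1.25  0.44 -0.17] -> [-0.41  0.55  1.86  1.39  0.34 -0.2 ] 2.2e-30
```

jog_arm(increments=[[[0,0,1,0.025,-0.003,0.002,1],[0,0,2,0.065,-0.006,0.002,1],[0,0,3.6,0.105,-0.007,0.002,1],[0,0,3.6,0.14,-0.005,0.002,1],[0,0,3.6,0.155,-0.004,0,1],[0,0,3.6,0.155,-0.004,0,1]]])

```text
time: 7.55
position: [0.6587, -0.0713, 0.2626]
tool_rot: [0.218, 0.673, -0.647, 0.285]
ft_force: [-0.4, 0.6, -2.3]
grip_width: 0.0157
```

```bash
cat > look.py <<'E'
from kin import *
import sys
o=get_obs(); print(o["position"].round(4),o["ft_force"].round(2),o["moment"].round(3),o["grip_width"].round(4),o["q"].round(2))
s=camera("scene");t=camera("top")
k=sys.argv[1]
cv2.imwrite(f"pics/scene_{k}.png",s[:,:,::-1]);cv2.imwrite(f"pics/top_{k}.png",t[:,:,::-1])
crop(s,185,140,100,100,6,f"pics/sl{k}.png"); crop(t,255,120,100,70,8,f"pics/tl{k}.png")
E
python3 look.py 7
```

```text
Traceback (most recent call last):
  File "look.py", line 3, in <module>
    o=get_obs(); print(o["position"].round(4),o["ft_force"].round(2),o["moment"].round(3),o["grip_width"].round(4),o["q"].round(2))
                                                                                          ^^^^^^^^^^^^^^^^^^^^^
AttributeError: 'float' object has no attribute 'round'
```

```bash
sed -i 's/o\["grip_width"\].round(4)/o["grip_width"]/' look.py; python3 look.py 7
```

```text
[ 0.6587 -0.0713  0.2626] [-0.36  0.59 -2.31] [-0.153  0.771 -0.072] 0.015655065931538256 [-0.44  0.37  1.86  0.97  0.43  0.23]
```

View pics/sl7.png

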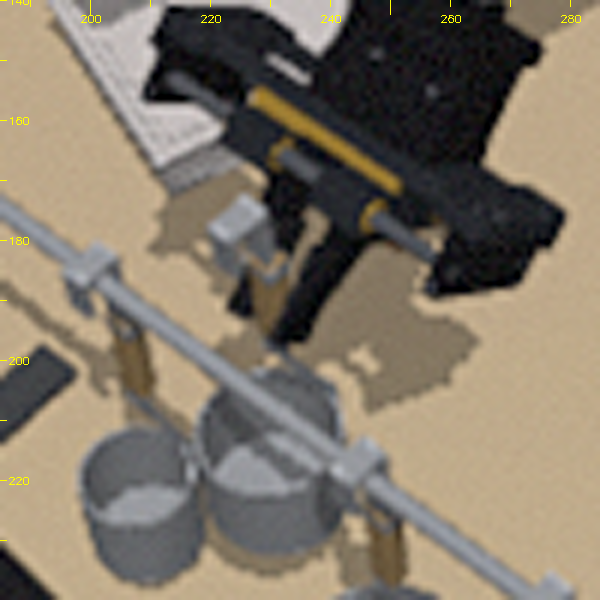

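View pics/tl7.png

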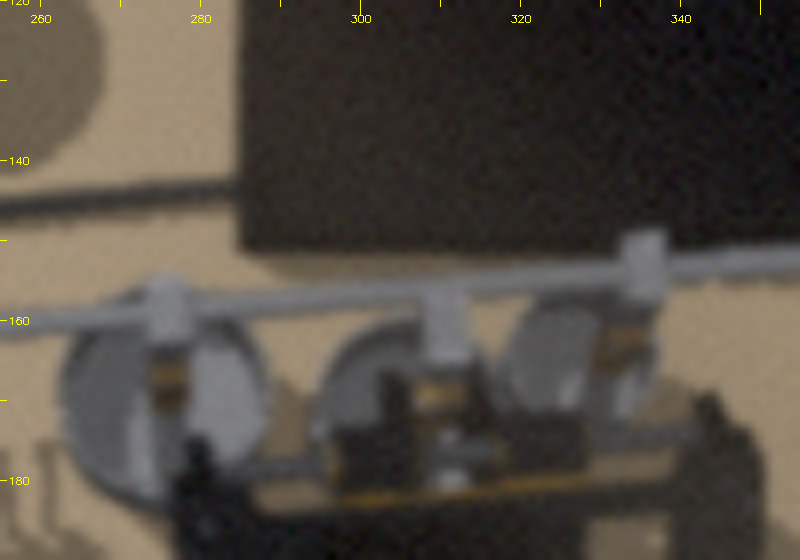

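jog_arm(increments=[[[0,0,0,0,0.001,-0.015,1],[0,0,0,0.008,0.002,-0.024,1],[0,0,0,0.018,0.003,-0.024,1],[0,0,0,0.018,0.003,-0.026,1]]])

```text
time: 8.05
position: [0.6748, -0.0681, 0.2361]
tool_rot: [0.218, 0.674, -0.647, 0.284]
ft_force: [-0.3, -0.7, -1.4]
grip_width: 0.0154
```

```bash
python3 look.py 8
```

```text
[ 0.6748 -0.0681  0.2361] [-0.29 -0.73 -1.42] [-0.106  0.665 -0.007] 0.01543351969107972 [-0.42  0.43  1.85  1.06  0.39  0.14]
```

View pics/sl8.png

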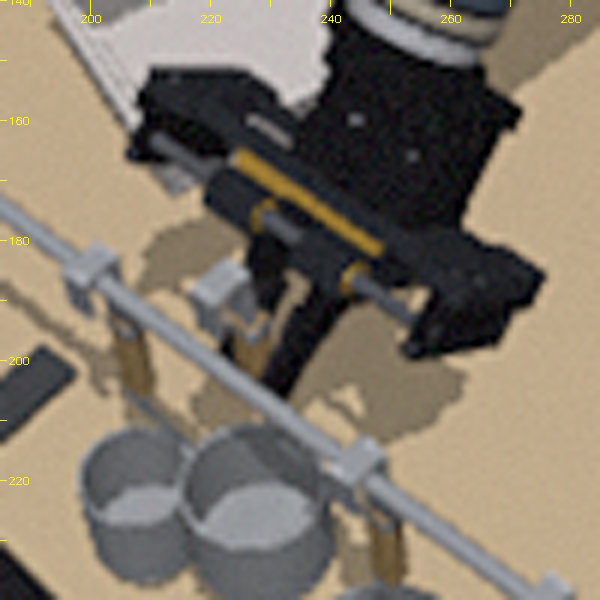

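View pics/tl8.png

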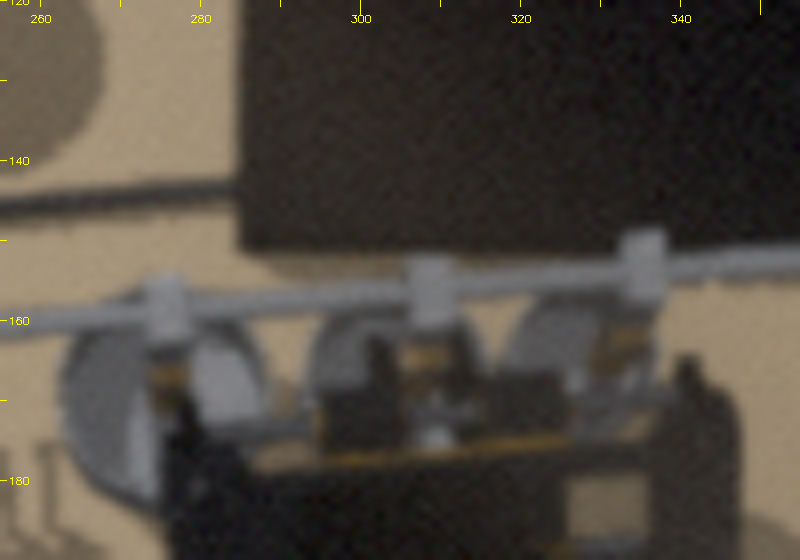

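jog_arm(increments=[[[0,0,0,0.004,0,-0.003,1],[0,0,0,0.008,0.001,-0.004,1],[0,0,0,0.008,0.001,-0.004,1]]])

```text
time: 8.45
position: [0.6821, -0.0667, 0.2317]
tool_rot: [0.218, 0.674, -0.646, 0.284]
ft_force: [0.1, -0.1, -2.9]
grip_width: 0.0156
```

jog_arm(increments=[[[0,0,0,0.002,0,0,1],[0,0,0,0.002,0,0,1]]])

```text
time: 8.65
position: [0.6844, -0.0668, 0.2319]
tool_rot: [0.218, 0.674, -0.646, 0.284]
ft_force: [0.4, 0.5, -2.8]
grip_width: 0.016
```

jog_arm(increments=[[[0,0,0,0.002,0,0,1],[0,0,0,0.002,0,0,1]]])

```text
time: 8.85
position: [0.6864, -0.0667, 0.2319]
tool_rot: [0.218, 0.674, -0.646, 0.284]
ft_force: [-0.5, -0.1, -1.6]
grip_width: 0.0158
```

jog_arm(increments=[[[0,0,0,0.0015,0,0,1],[0,0,0,0.0015,0,0,1]]])

```text
time: 9.05
position: [0.687, -0.0666, 0.2318]
tool_rot: [0.217, 0.674, -0.647, 0.283]
ft_force: [-6.3, -0.6, 0.3]
grip_width: 0.0158
```

```bash
python3 look.py 9
```

```text
[ 0.687  -0.0666  0.2318] [-6.33 -0.57  0.3 ] [-0.142  0.989  0.019] 0.015812054816641215 [-0.41  0.45  1.83  1.04  0.38  0.17]
```

View pics/sl9.png

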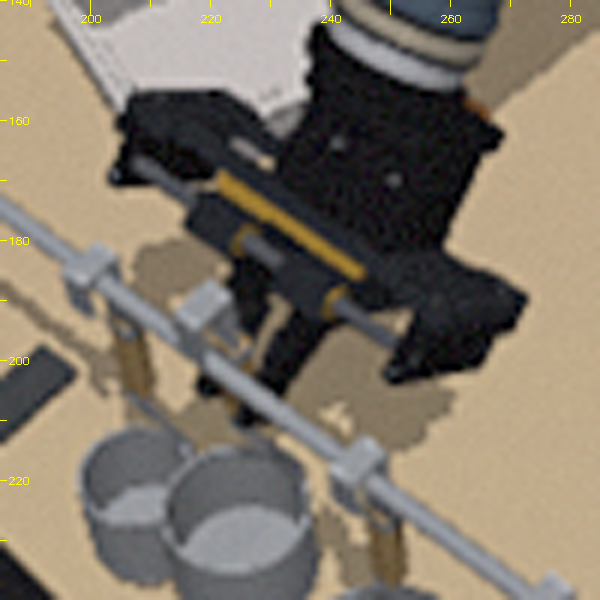

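View pics/tl9.png

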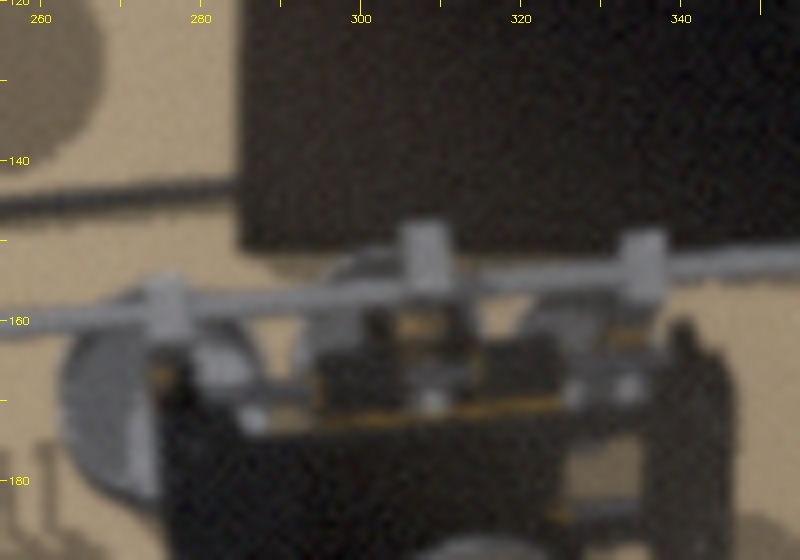

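jog_arm(increments=[[[0,0,0,-0.0015,-0.002,0,1],[0,0,0,-0.0015,-0.002,-0.006,1],[0,0,0,-0.0015,-0.002,-0.013,1],[0,0,0,-0.0015,-0.002,-0.019,1],[0,0,0,-0.0015,-0.002,-0.02,1]]])

```text
time: 9.65
position: [0.6853, -0.0687, 0.211]
tool_rot: [0.217, 0.674, -0.647, 0.283]
ft_force: [-0.0, -0.6, -1.4]
grip_width: 0.0161
```

```bash
python3 look.py 10
```

```text
[ 0.6853 -0.0687  0.211 ] [-0.03 -0.57 -1.37] [-0.114  0.795  0.028] 0.01609938597276004 [-0.41  0.49  1.85  1.16  0.36  0.04]
```

View pics/sl10.png

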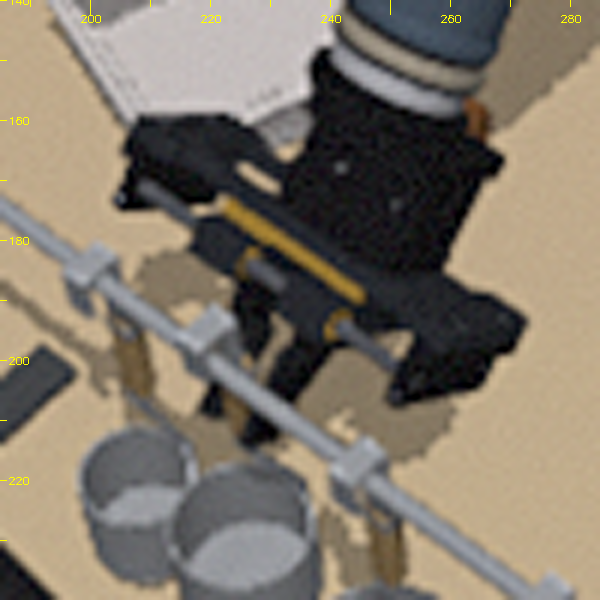

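View pics/tl10.png

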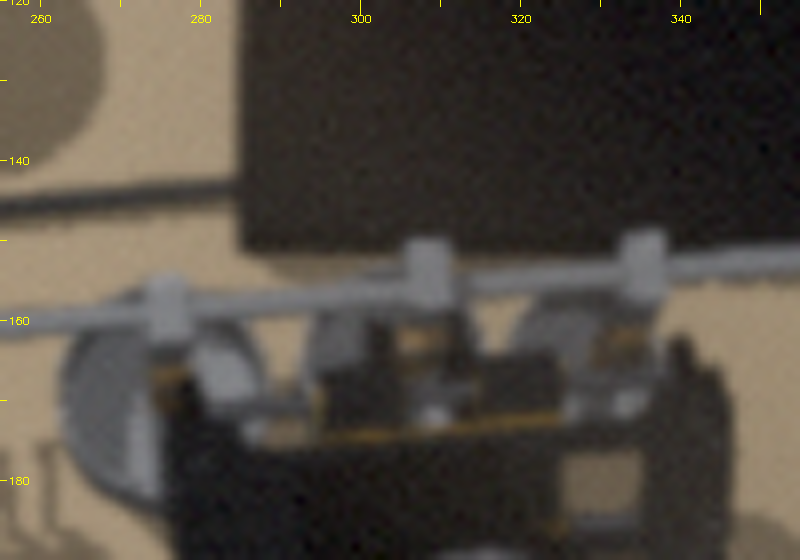

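jog_arm(increments=[[[0,0,0,0,0,-0.002,1],[0,0,0,0,0,-0.004,1],[0,0,0,0,0,-0.006,1],[0,0,0,0,0,-0.006,1]]])

```text
time: 10.15
position: [0.6855, -0.0687, 0.2054]
tool_rot: [0.217, 0.674, -0.647, 0.283]
ft_force: [0.3, 1.5, -1.9]
grip_width: 0.0156
```

jog_arm(increments=[[[0,0,0,0,0,-0.0015,1],[0,0,0,0,0,-0.003,1],[0,0,0,0,0,-0.003,1]]])

```text
time: 10.45
position: [0.6853, -0.0687, 0.202]
tool_rot: [0.217, 0.674, -0.647, 0.283]
ft_force: [-0.2, 1.1, -1.4]
grip_width: 0.016
```

jog_arm(increments=[[[0,0,0,0,0,-0.0015,1],[0,0,0,0,0,-0.0025,1],[0,0,0,0,0,-0.0025,1]]])

```text
time: 10.75
position: [0.6852, -0.0686, 0.1993]
tool_rot: [0.217, 0.674, -0.647, 0.283]
ft_force: [0.4, 0.1, -2.8]
grip_width: 0.0161
```

jog_arm(increments=[[[0,0,0,0,0,-0.001,1],[0,0,0,0,0,-0.002,1],[0,0,0,0,0,-0.002,1]]])

```text
time: 11.05
position: [0.6851, -0.0686, 0.1971]
tool_rot: [0.217, 0.674, -0.647, 0.283]
ft_force: [0.4, 1.0, -2.4]
grip_width: 0.0158
```

jog_arm(increments=[[[0,0,0,0,0,-0.001,1],[0,0,0,0,0,-0.0015,1],[0,0,0,0,0,-0.0015,1]]])

```text
time: 11.35
position: [0.6851, -0.0686, 0.1955]
tool_rot: [0.217, 0.675, -0.647, 0.283]
ft_force: [-0.2, 0.7, -2.8]
grip_width: 0.0157
```

jog_arm(increments=[[[0,0,0,0,0,-0.001,1],[0,0,0,0,0,-0.0015,1],[0,0,0,0,0,-0.0015,1]]])

```text
time: 11.65
position: [0.685, -0.0685, 0.1938]
tool_rot: [0.217, 0.675, -0.646, 0.282]
ft_force: [1.5, -0.4, -1.9]
grip_width: 0.0156
```

jog_arm(increments=[[[0,0,0,0,0,-0.001,1],[0,0,0,0,0,-0.001,1]]])

```text
time: 11.85
position: [0.685, -0.0686, 0.1927]
tool_rot: [0.217, 0.675, -0.646, 0.282]
ft_force: [-0.3, -0.4, -2.9]
grip_width: 0.0158
```

jog_arm(increments=[[[0,0,0,0,0,-0.001,1],[0,0,0,0,0,-0.001,1]]])

```text
time: 12.05
position: [0.6853, -0.0686, 0.1922]
tool_rot: [0.217, 0.675, -0.646, 0.283]
ft_force: [-0.5, 0.2, 0.1]
grip_width: 0.0158
```

jog_arm(increments=[[[0,0,0,0,0,-0.0003,1],[0,0,0,0,0,-0.0003,1]]])

```text
time: 12.25
position: [0.6854, -0.0686, 0.1921]
tool_rot: [0.218, 0.674, -0.646, 0.283]
ft_force: [-1.0, 0.5, 0.2]
grip_width: 0.0157
```

```bash
python3 look.py 11
```

```text
[ 0.6854 -0.0686  0.1921] [-0.95  0.5   0.18] [-0.045  0.569 -0.017] 0.01565284539564328 [-0.41  0.52  1.86  1.29  0.35 -0.09]
```

View pics/sl11.png

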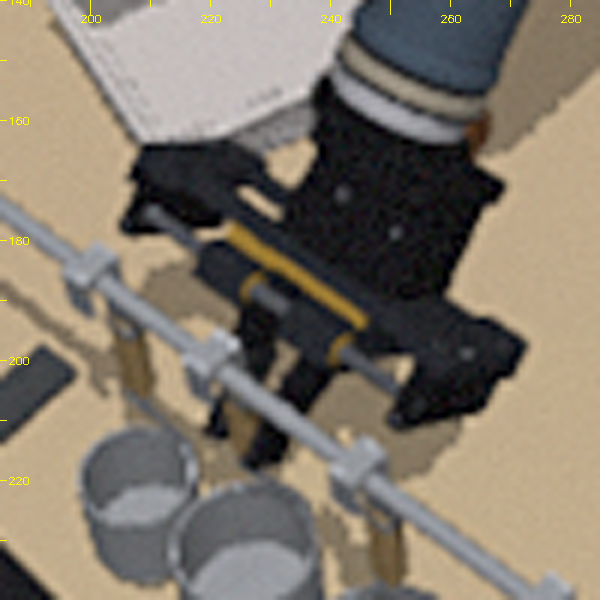

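View pics/tl11.png

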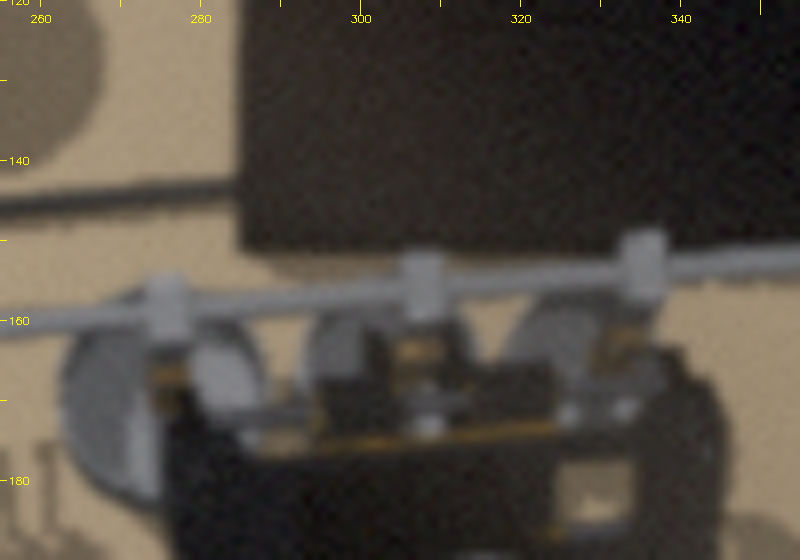

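jog_arm(increments=[[[0,0,0,0,0,0,0.9],[0,0,0,0,0,0,0.75],[0,0,0,0,0,0,0.6],[0,0,0,0,0,0,0.4],[0,0,0,0,0,0,0.3],[0,0,0,0,0,0,0.3]]], squeeze=10)

```text
time: 12.95
position: [0.6855, -0.0687, 0.1922]
tool_rot: [0.218, 0.674, -0.646, 0.283]
ft_force: [-0.3, -0.0, 0.4]
grip_width: 0.0288
```

```bash
python3 look.py 12
```

```text
[ 0.6855 -0.0687  0.1922] [-0.29 -0.01  0.44] [-0.102  0.577 -0.004] 0.028780004587525446 [-0.41  0.52  1.86  1.29  0.35 -0.09]
```

View pics/sl12.png

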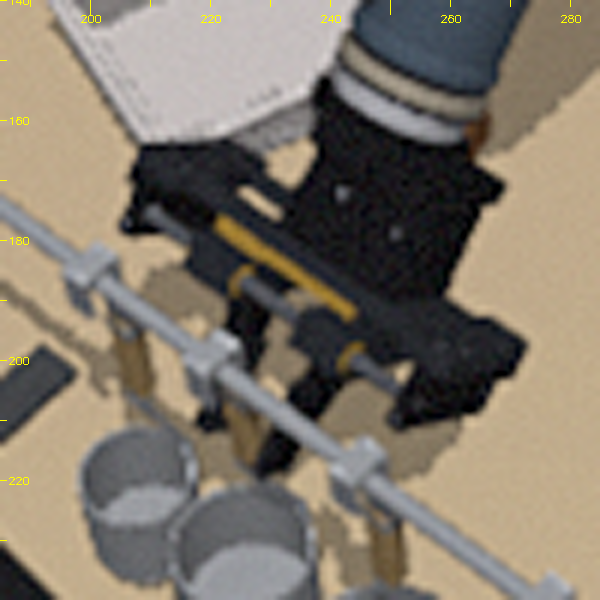

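View pics/tl12.png

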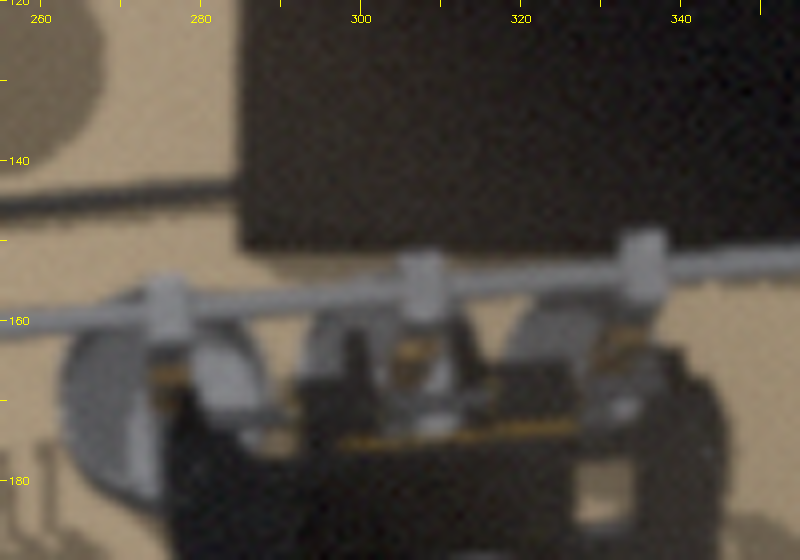

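jog_arm(increments=[[[0,0,0,0,0,0,0.15],[0,0,0,-0.007,-0.001,0.007,0.15],[0,0,0,-0.02,-0.002,0.022,0.15],[0,0,0,-0.04,-0.004,0.044,0.15],[0,0,0,-0.07,-0.007,0.075,0.15],[0,0,0,-0.1,-0.01,0.11,0.15],[0,0,0,-0.13,-0.01,0.14,0.15],[0,0,0,-0.13,-0.01,0.14,0.15]]])

```text
time: 13.85
position: [0.5537, -0.0788, 0.3366]
tool_rot: [0.219, 0.672, -0.647, 0.285]
ft_force: [0.1, -0.8, 0.2]
grip_width: 0.0373
```

```bash
python3 look.py 13; python3 - <<'E'
from h import *
s=cv2.imread("pics/scene_13.png")[:,:,::-1]; crop(s,160,150,160,120,5,"pics/sw13.png")
E
```

```text
[ 0.5537 -0.0788  0.3366] [ 0.11 -0.84  0.22] [-0.065  0.52  -0.024] 0.037293005714885606 [-0.58  0.11  1.98  0.83  0.61  0.3 ]
```

View pics/sw13.png

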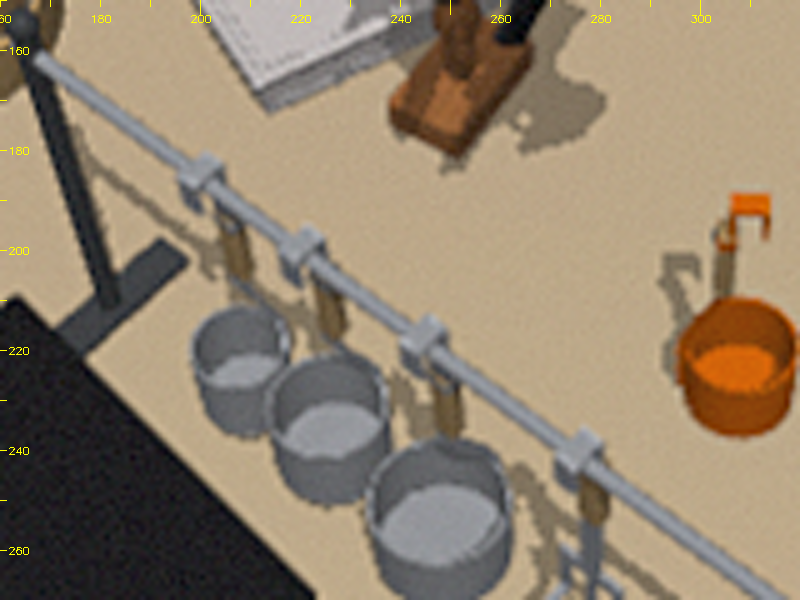

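View pics/top_13.png

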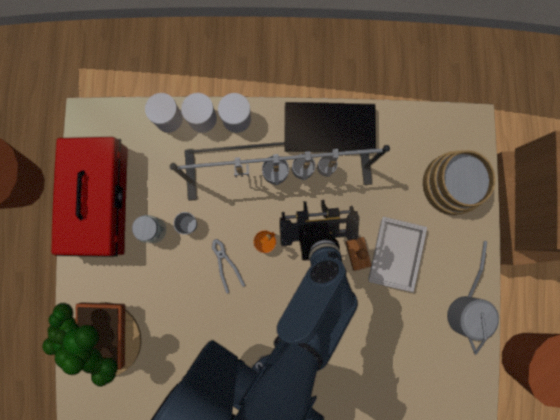

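The scene shows the dipper hanging by its hook at (220,199) between the small dipper (201,183) and the large one (245,217). The neighbours and the orange dipper have not moved. I'll let it settle, then check once more.

jog_arm(increments=[[[0,0,0,0,0,0.02,0.15],[0,0,0,0,0,0.03,0.15],[0,0,0,0,0,0.03,0.15],[0,0,0,0,0,0.03,0.15],[0,0,0,0,0,0.03,0.15],[0,0,0,0,0,0.03,0.15],[0,0,0,0,0,0.03,0.15],[0,0,0,0,0,0.03,0.15]]])

```text
time: 14.75
position: [0.555, -0.0789, 0.3631]
tool_rot: [0.218, 0.674, -0.647, 0.283]
ft_force: [-0.2, 0.1, -0.2]
grip_width: 0.037
```

```bash
python3 look.py 14; python3 - <<'E'
import cv2,numpy as np
for a,b in (("13","14"),("0","14")):
    A=cv2.imread(f"pics/scene{'_' if a!='0' else ''}{a}.png").astype(int);B=cv2.imread(f"pics/scene_{b}.png").astype(int)
    D=np.abs(A-B).max(2)[165:300,150:400]; print(a,b,(D>50).sum())
    ys,xs=np.where(D>50); print((xs.min()+150,xs.max()+150,ys.min()+165,ys.max()+165) if len(xs) else None)
E
python3 - <<'E'
import sys; sys.path.insert(0,".")
from rig import *
hand_in()
E
```

```text
[ 0.555  -0.0789  0.3631] [-0.21  0.11 -0.15] [-0.075  0.546  0.003] 0.03701161755512708 [-0.58  0.07  1.93  0.74  0.67  0.41]
13 14 105
(np.int64(239), np.int64(280), np.int64(165), np.int64(184))
0 14 1188
(np.int64(214), np.int64(395), np.int64(165), np.int64(251))
the job is handed in; nothing more can be done
```

The steel dipper hangs by its hook on the rail, between the large and small dippers and with its grip on the robot's side. I handed the job in at about 15 s of the 48 s.

- **Hanging:** I gripped the dipper's wooden grip, lifted it, and touched the grip to the rail with about 6 N. Then I backed off 1.5 mm and lowered in 1–2 mm steps.
- **Weight transfer:** The vertical wrist force went from about -2.3 N to +0.2 N while I still held it, so the rail had its weight before I opened the fingers. The hook seated at a height matching my camera estimate of about 215 mm above the cup's underside.
- **Last checks:** The two scene pictures, 0.9 s apart after release, show the hanging things still; only the area where the arm and its shadow moved differs. By eye, the neighbours, the rake and the orange dipper are where they were.
- **Disagreements:** The cameras were 3–4 mm off the arm's own position, which I allowed for. The comparison with the first picture also flagged an area out to column 395, where I had expected change only around the dipper and arm. I did not trace that before handing in.

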